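Hang up the honing wheels

ROBOT

A 7-joint arm with a two-finger parallel gripper is mounted at the origin on the work surface. World frame = base frame: x ahead of the robot, y to its left, z up, the work surface at z = 0. Lengths are in m, angles in rad, forces in N, time in s.
With the tool pointing down it reaches from about 0.425 to 0.925 m from the base axis. Payload 6.8 kg.
Tool frame: the origin (TCP) lies on the front face of the gripper's body, between the roots of the fingers; the fingertips stand 73 mm ahead of it and the grasp point (between the pads) lies 54 mm ahead of it; z points along the fingers, y is the line along which they close (so a half turn about z gives the same grasp; the last joint's range is limited). The gripper opens to 85 mm and grips with 20 to 120 N. Pads are 22 mm wide; open, the fingers measure 114 mm over their backs; the gripper's body (76 mm by 85 mm) begins 54 mm behind the grasp point. The pads swing forward as they close: fully open they stand 13 mm farther back than shut.
Start: joints at [-1.429, 0.477, 0.022, 1.555, -0.011, 1.109, -0.083], TCP at [0.167, 0.654, 0.304] pointing down, gripper open.
Joint ranges: [-2.96, 2.96], [-0.34, 2.1], [-1.41, 1.46], [0.24, 2.44], [-1.37, 4.51], [0.17, 1.92], [-2.96, 2.96]. Speed limits (rad/s): [2.39, 2.39, 3.14, 3.14, 3.14, 3.14, 3.14].

INTERFACE

Orientations are given as a unit quaternion [w, x, y, z].
In Python, from station import bot, optics gives the robot as it stands.
- The arm moves only by the tool drive_tool, never from a script. Its argument "deltas" is a list of rows, each an object with "gripper": the closure in counts, from 0 (fully open) to 255 (shut); "offset": the shift along the tool's x, y, z in units of 1000 mm (1.0 is 1000 mm), a list of three; "angular": the turn, a rotation vector about the tool's x, y, z in units of 45 degrees (1.0 is 45 degrees), a list of three. In form: [{"gripper": gripper, "offset": [dx, dy, dz], "angular": [rx, ry, rz]}, ...]. A call has 1 to 5 rows; each row is the pose to reach, as a shift and turn from the pose commanded when the call began, along the tool's axes at that moment; what a row does not reach only later rows make up. A row lasts 1/10 s, in which the tool goes at most 50 mm and 8.59 degrees, less where a joint would pass 70% of its speed; a pose out of reach is approached as far as the arm can. A call with a number of a shift or a turn outside -1 to 1 is refused whole. A call with a gripper value outside its range is refused whole. The fingers move at their own pace and stop on an object; "grip_force" is the grip in N (left out, the last holds). Time passes only in rows, so rows that repeat a pose let the fingers close. It gives the time, the measured TCP pose, the force, the opening and the grip force at its end, in the units of the state.
- bot.get_obs(): the state, without advancing time (a new reading comes with each control period).
- optics.read_camera(name): name is "scene" or "top"; returns the picture (400x640x3 uint8, blue, green, red); there is no depth.
- optics.camera_model(name): a dict with "fx", "fy", "cx", "cy" (pixels), "cam_to_world" (4x4, takes a point from camera to world coordinates). Camera axes: x right, y up, looking along -z (the intrinsics and any distortion apply to the point x, -y, -z); pixel columns grow to the right and rows downward; lengths in m; the calibration is good to about 2 mm. A picture is of the moment at which its call begins. camera_model takes no time and is no camera call.
- bot.hand_in(): hands the job in; it is judged then, once.
The state is a dict: "t": time; "q": joint angles; "joint_vel": joint speeds; "joint_torque": joint torques, N m; "eef_pos": TCP position; "tool_rot": TCP orientation; "contact_force": force on the tool from outside, world axes, zero at the start; "torque": the same for the moment, N m; "gripper_width": opening from 0.0 (shut) to 1.0 (fully open); "grasp_force": force on a finger pad.
Only numpy, scipy, OpenCV 4.12 (cv2) and the standard library are available. Lean on these libraries where they do the work, as an engineer would, in place of code of your own. Each camera call takes 0.05 s, during which the arm holds its last target. There are 200 camera calls.

TASK

Put the two honing wheels away: lift each out of its cradle and hang it by its hole on a slanted peg, pushed fully home against the collar, the larger wheel on the taller stand and the smaller wheel on the lower stand. Do not let a wheel fall onto the bench, and leave the tools and other things on the bench where they are.

Things in the scene. Friction and masses are not known exactly. Their poses are not given: they have to be found in the camera images.
- large_wheel_center (a point): centre of the larger honing wheel: wooden disc, 130 mm across, 22 mm thick, darker leather rim, 26 mm hole through the middle. x axis: the axle direction (along the hole; both faces alike). At the start it stands on its rim in a cradle, axle level and within 0.4 rad of world x, centre about 77 mm above the bench. The top of the rim can be pinched across its faces from above
- small_wheel_center (a point): centre of the smaller honing wheel: wooden disc, 100 mm across, 22 mm thick, darker leather rim, 26 mm hole through the middle. x axis: the axle direction (along the hole; both faces alike). At the start it stands on its rim in a cradle, axle level and within 0.4 rad of world x, centre about 61 mm above the bench. The top of the rim can be pinched across its faces from above
- large_wheel: the larger honing wheel, loose, about 200 g; origin and axes as its centre point. The wood between hole and rim is 52 mm wide
- small_wheel: the smaller honing wheel, loose, about 120 g; origin and axes as its centre point. The wood between hole and rim is 37 mm wide
- tall_stand_peg: slanted peg of the taller stand, for the larger wheel: steel, 13 mm thick, round tip, rising 30 degrees above level and pointing away from the robot (within 0.4 rad of +x from above). Origin on its axis at the collar's front face, 160 mm above the bench; z along the peg from collar to tip (tip at 76 mm), x steeply down, y level. A wheel fully home has its centre 11 mm along z
- low_stand_peg: slanted peg of the lower stand, for the smaller wheel: steel, 13 mm thick, round tip, rising 30 degrees above level and pointing away from the robot (within 0.4 rad of +x from above). Origin on its axis at the collar's front face, 85 mm above the bench; z along the peg from collar to tip (tip at 76 mm), x steeply down, y level. A wheel fully home has its centre 11 mm along z
- tall_stand: the taller wheel stand, fixed: 130 x 100 x 14 mm base plate, origin under the post; slim post (26 mm), from whose top a 20 mm stem rises 28 mm along the peg's line to a 36 mm collar, 12 mm thick, then the bare peg. Only the peg rises above the collar. A hanging wheel's centre drops about 6 mm below the peg's axis
- low_stand: the lower wheel stand, fixed: 130 x 100 x 14 mm base plate, origin under the post; slim post (26 mm), from whose top a 20 mm stem rises 28 mm along the peg's line to a 36 mm collar, 12 mm thick, then the bare peg. Only the peg rises above the collar. A hanging wheel's centre drops about 6 mm below the peg's axis
- cradle_a: a fixed plywood cradle, 130 x 60 mm, origin under its middle: a slot along y, 26 mm wide between 18 mm tall walls, with two cross rods on which the wheel's rim rests. It holds the larger wheel at the start
- cradle_b: a fixed plywood cradle, 130 x 60 mm, origin under its middle: a slot along y, 26 mm wide between 18 mm tall walls, with two cross rods on which the wheel's rim rests. It holds the smaller wheel at the start
- mallet: a lying carver's mallet: dark wooden head 100 mm long and 74 mm thick, handle 130 mm long towards the robot; lies on the bench between the inner two of the four stands and cradles; a bystander, origin on its underside
- gouge_a: a carving gouge about 205 mm long lying crosswise beyond the stands; a bystander, origin on its underside
- gouge_b: a carving gouge about 215 mm long lying crosswise on the robot's side of the stands; a bystander, origin on its underside
- pencil_mug: a white mug, 70 mm tall, towards the far edge; a bystander, origin on its underside
- oil_bottle: an amber oil bottle, 120 mm tall, towards the far edge; a bystander, origin on its underside
- strop: a flat wooden strop paddle, 260 mm long, 19 mm thick, towards the far edge; a bystander, origin on its underside
- carved_bowl: a small carved bowl, 100 mm across and 40 mm tall, towards the far edge; a bystander, origin on its underside
Things that resemble listed ones, but are neither listed nor needed, are in the scene too. Leave any blue or purple look-alike of the large_wheel alone.

How it is judged:
By the outcome, as a careful person would: the job done as asked, in the order asked, and still so for the second after the job is handed in, with the robot touching nothing.
It also fails if it takes over 67 s, if anything falls off the work surface, if the arm or the gripper's body presses on something with over 40 N, if the wrist force passes 120 N, or if a joint passes its speed limit or range.

## Working session

There is one attempt and no reset: what is moved stays moved. The work goes in short steps, Python scripts to look and compute and a tool call to move; the robot and the scene stay as the last step left them, time stands still between calls to the robot, and variables do not carry over. Pictures are saved under pics/ and viewed, at most 10 in all, crops included, and the job is handed in when it is done.

Besides the shell and the picture viewer there is one more tool, called after "Emit:" as name(argument=value, ...), one argument or row to a line, values as JSON. drive_tool: Moves the arm, as the interface text tells. Its arguments: {"type":"object","properties":{"deltas":{"type":"array"},"grip_force":{"type":"number"}},"required":["deltas"]}

```bash
ls; mkdir -p pics
python3 - <<'E'
from station import bot, optics
import cv2,numpy as np
np.set_printoptions(precision=4,suppress=True)
for n in("scene","top"):
    cv2.imwrite(f"pics/{n}0.png",optics.read_camera(n)); print(n,optics.camera_model(n))
print(bot.get_obs())
E
```

```text
pics
scene {'fx': 407.2794717476342, 'fy': 407.2794717476342, 'cx': 317.9226736725501, 'cy': 191.6820302649146, 'cam_to_world': array([[ 0.8558, -0.408 ,  0.318 ,  0.8644],
       [ 0.5172,  0.664 , -0.54  , -0.507 ],
       [ 0.0092,  0.6266,  0.7793,  0.8464],
       [ 0.    ,  0.    ,  0.    ,  1.    ]])}
top {'fx': 426.29143506658426, 'fy': 426.29143506658426, 'cx': 316.56492958827, 'cy': 200.77989506116086, 'cam_to_world': array([[-0.0219,  0.9898, -0.141 ,  0.4341],
       [-0.9997, -0.0228, -0.0045,  0.0112],
       [-0.0077,  0.1408,  0.99  ,  1.0831],
       [ 0.    ,  0.    ,  0.    ,  1.    ]])}
{'t': 0.1, 'q': array([-1.4291,  0.4777,  0.0224,  1.5563, -0.0115,  1.1093, -0.0831]), 'joint_vel': array([-0.    , -0.0019, -0.0001, -0.0014, -0.0018, -0.    , -0.0001]), 'joint_torque': array([  0.0039, -59.7762,   1.6133, -28.1957,   0.0128,   0.005 ,
         0.    ]), 'eef_pos': array([0.1668, 0.6536, 0.303 ]), 'tool_rot': array([-0.    ,  0.1246,  0.9922, -0.0008]), 'contact_force': array([-0.1669,  0.8461,  0.0456]), 'torque': array([-0.038 , -0.026 ,  0.0066]), 'grasp_force': 0.0, 'gripper_width': 0.9985478948940891}
```

View pics/scene0.png

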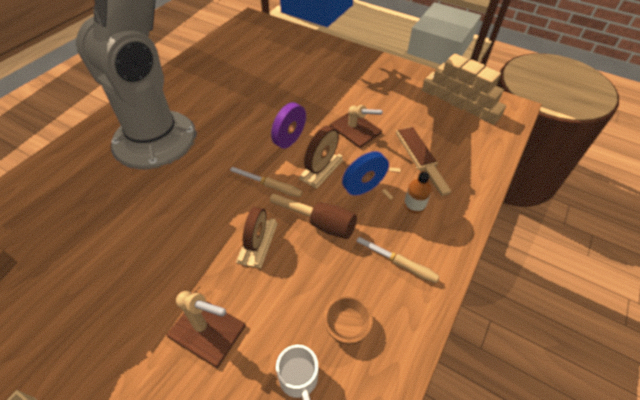

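View pics/top0.png

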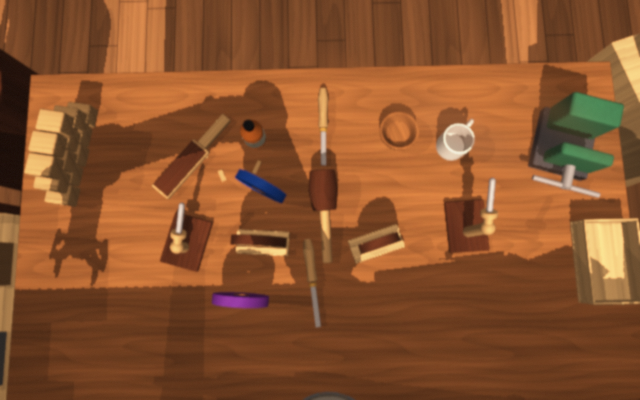

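The two brown wheels standing in cradles are at scene (322,151) and (256,230), or top (260,241) and (377,241). The blue look-alike is at scene (366,174) and the purple one at (289,126); neither is in a cradle, so both stay put. The +y wheel looks like the larger one. The stand at scene (198,310) / top (487,222) looks like the tall one, and the one at top (180,240) the low one. I'll confirm both in enlarged crops.

Run:
```python
import cv2,numpy as np
S=cv2.imread("pics/scene0.png");T=cv2.imread("pics/top0.png")
def crop(I,x0,y0,w,h,k):
    c=cv2.resize(I[y0:y0+h,x0:x0+w],None,fx=k,fy=k,interpolation=cv2.INTER_CUBIC)
    for x in range(-(-x0//10)*10,x0+w,10):
        cv2.line(c,((x-x0)*k,0),((x-x0)*k,4 if x%50 else 12),(0,255,0),1)
        if x%20==0: cv2.putText(c,str(x),((x-x0)*k-8,16),0,.32,(0,255,0),1)
    for y in range(-(-y0//10)*10,y0+h,10):
        cv2.line(c,(0,(y-y0)*k),(4,(y-y0)*k),(0,255,0),1)
        if y%10==0: cv2.putText(c,str(y),(5,(y-y0)*k+4),0,.32,(0,255,0),1)
    return c
k=5
# scene: large wheel, small wheel, low peg, tall peg
a=np.hstack([crop(S,290,120,80,60,k),crop(S,220,200,80,60,k)])
b=np.hstack([crop(S,330,90,80,60,k),crop(S,165,280,80,60,k)])
cv2.imwrite("pics/sc1.png",np.vstack([a,b]))
a=np.hstack([crop(T,220,210,80,60,k),crop(T,340,210,80,60,k)])
b=np.hstack([crop(T,150,195,80,60,k),crop(T,440,175,80,60,k)])
cv2.imwrite("pics/tp1.png",np.vstack([a,b]))
```

```text
(no output)
```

View pics/sc1.png

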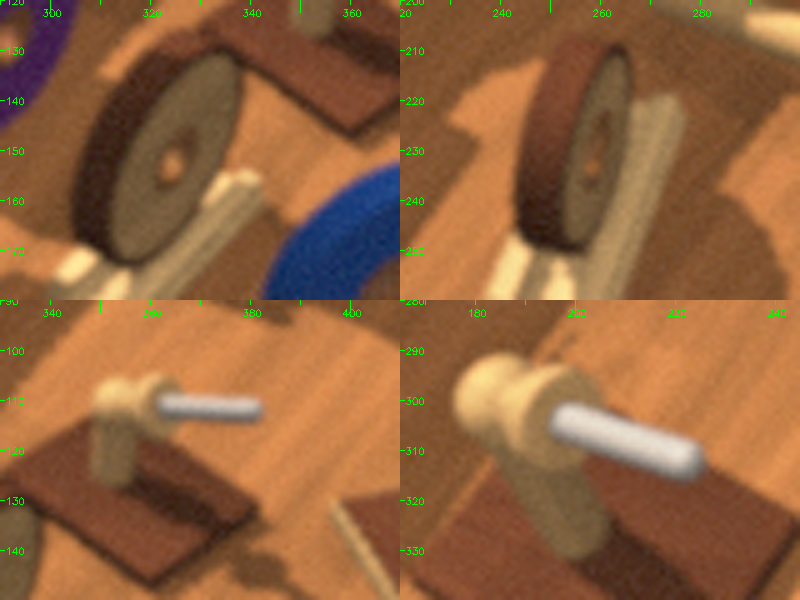

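View pics/tp1.png

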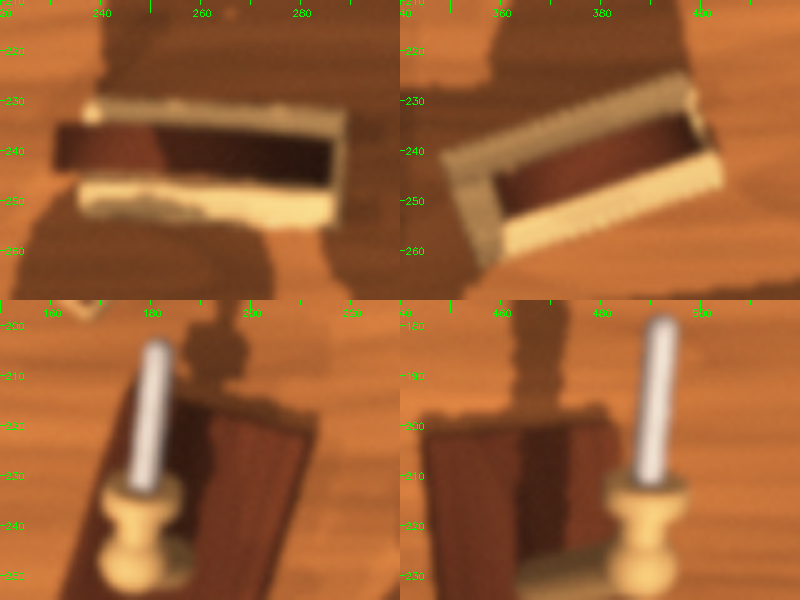

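The crops confirm it. The large wheel is in its cradle at scene (325,151) / top (259,241). The small wheel is at scene (259,229) / top (380,242). The low peg is at top (178,233)→(182,203) and the tall peg at top (490,212)→(493,178). Next I fit the poses.

```bash
cat > h.py <<'E'
from station import bot, optics
import numpy as np
from scipy.optimize import least_squares
from scipy.spatial.transform import Rotation as Ro
np.set_printoptions(precision=4,suppress=True)
CM={n:optics.camera_model(n) for n in("scene","top")}
def proj(n,p):
    m=CM[n]; c=np.linalg.inv(m["cam_to_world"])@np.r_[p,1]
    return np.array([m["fx"]*c[0]/-c[2]+m["cx"], m["fy"]*c[1]/c[2]+m["cy"]])
def ax(yaw,tilt=0): return np.array([np.cos(yaw)*np.cos(tilt),np.sin(yaw)*np.cos(tilt),np.sin(tilt)])
def fit(pts,x0):  # pts: f(params)->world point, cam, pixel
    r=least_squares(lambda v:np.concatenate([proj(n,f(v))-px for f,n,px in pts]),x0,loss="soft_l1")
    return r.x,r.fun.reshape(-1,2)
def peg(z,sb,st,tb,tt,x0):
    B=lambda v:np.r_[v[:2],z]; T=lambda v:B(v)+.076*ax(v[2],np.pi/6)
    return fit([(B,"scene",sb),(T,"scene",st),(B,"top",tb),(T,"top",tt)],x0)
def wheel(z,R,sf,tl,tr,x0):
    C=lambda v:np.r_[v[:2],z]; s=lambda v:np.array([-np.sin(v[2]),np.cos(v[2]),0])
    return fit([(lambda v:C(v)+.011*ax(v[2]),"scene",sf),(lambda v:C(v)+R*s(v),"top",tl),(lambda v:C(v)-R*s(v),"top",tr)],x0)
def rot(yaw,tilt): # tool y along axle, z down
    y=ax(yaw,tilt); z=-np.array([-np.cos(yaw)*np.sin(tilt),-np.sin(yaw)*np.sin(tilt),np.cos(tilt)])
    return Ro.from_matrix(np.c_[np.cross(y,z),y,z])
def delta(p0,R0,p1,R1): # offset [m], angular [45deg]
    return np.round(R0.inv().apply(p1-p0),4), np.round((R0.inv()*R1).as_rotvec()/(np.pi/4),4)
def now():
    o=bot.get_obs(); q=o["tool_rot"]; return o["eef_pos"],Ro.from_quat([q[1],q[2],q[3],q[0]])
E
python3 - <<'E'
from h import *
print("low",peg(.085,(362,111),(382.4,112),(178.4,233),(181.6,203),[.4,.3,0]))
print("tall",peg(.16,(196.2,303.6),(225,312.4),(490,212.4),(492.8,178),[.4,-.4,0]))
print("L",wheel(.077,.065,(325.4,151.6),(231,239.5),(287,243),[.4,.1,0]))
print("S",wheel(.061,.05,(259.6,229.6),(359.8,249.2),(400,236),[.4,-.1,0]))
E
```

```text
low (array([ 0.5088,  0.3406, -0.2601]), array([[ 0.3675, -0.0573],
       [-0.6977, -0.4351],
       [ 0.3703, -0.6022],
       [-0.2187,  0.1875]]))
tall (array([ 0.5336, -0.3609,  0.0658]), array([[ 0.5923,  0.3092],
       [-1.2073, -0.3662],
       [ 0.0239, -1.0061],
       [-0.1777,  0.3707]]))
L (array([ 0.4847,  0.1535, -0.0839]), array([[-0.4339, -0.2629],
       [ 0.4751, -0.1504],
       [-0.5449, -0.2402]]))
S (array([ 0.4759, -0.1326,  0.2933]), array([[-0.5843,  0.0466],
       [ 0.0867, -0.2672],
       [-0.4927, -0.1253]]))
```

```bash
cat >> h.py <<'E'
from scipy.spatial.transform import Slerp
def plan(wps,n): # wps: [(p,R)], n: calls per leg; prints each call's end delta
    p,R=now()
    for (q,Q),k in zip(wps,n):
        S=Slerp([0,1],Ro.concatenate([R,Q]));a,b=p,R
        for i in range(1,k+1):
            c,D=p+(q-p)*i/k,S(i/k); print(*[x.tolist() for x in delta(a,b,c,D)]); a,b=c,D
        p,R=q,Q
LW=(np.array([.4847,.1535,.077]),-.084); SW=(np.array([.4759,-.1326,.061]),.293)
TP=(np.array([.5336,-.3609,.16]),.066); LP=(np.array([.5088,.3406,.085]),-.26)
def over(c,yaw,tilt,h): # TCP so that wheel centre c is h below it along tool z
    R=rot(yaw,tilt); return c-R.apply([0,0,h]),R
E
python3 - <<'E'
from h import *
c,y=LW
plan([over(c,y,0,.23),over(c,y,0,.107)],[3,1])
E
```

```text
[-0.1439, -0.1353, -0.0011] [-0.0005, 0.0005, 0.5963]
[-0.1895, -0.0558, -0.0012] [-0.0005, 0.0005, 0.5963]
[-0.1943, 0.0357, -0.0013] [-0.0005, 0.0005, 0.5963]
[0.0, 0.0, 0.123] [0.0, 0.0, 0.0]
```

Emit:
drive_tool(
  deltas=[
    {"gripper": 90, "offset": [-0.036, -0.034, 0], "angular": [0, 0, 0.15]},
    {"gripper": 90, "offset": [-0.072, -0.068, 0], "angular": [0, 0, 0.3]},
    {"gripper": 90, "offset": [-0.108, -0.102, 0], "angular": [0, 0, 0.45]},
    {"gripper": 90, "offset": [-0.144, -0.135, -0.001], "angular": [0, 0, 0.596]},
    {"gripper": 90, "offset": [-0.144, -0.135, -0.001], "angular": [0, 0, 0.596]},
  ],
)

```text
t: 0.6
eef_pos: [0.2783, 0.4812, 0.3049]
tool_rot: [0.001, 0.357, 0.934, -0.001]
contact_force: [-0.4, -0.3, 0.7]
gripper_width: 0.649
grasp_force: 0.0
```

Emit:
drive_tool(
  deltas=[
    {"gripper": 90, "offset": [-0.047, -0.014, 0], "angular": [0, 0, 0.15]},
    {"gripper": 90, "offset": [-0.095, -0.028, 0], "angular": [0, 0, 0.3]},
    {"gripper": 90, "offset": [-0.142, -0.042, 0], "angular": [0, 0, 0.45]},
    {"gripper": 90, "offset": [-0.19, -0.056, -0.001], "angular": [0, 0, 0.596]},
    {"gripper": 90, "offset": [-0.19, -0.056, -0.001], "angular": [0, 0, 0.596]},
  ],
)

```text
t: 1.1
eef_pos: [0.3829, 0.3143, 0.306]
tool_rot: [0.001, 0.564, 0.826, -0.001]
contact_force: [-0.4, 0.0, 0.2]
gripper_width: 0.648
grasp_force: 0.0
```

Emit:
drive_tool(
  deltas=[
    {"gripper": 90, "offset": [-0.047, 0.009, 0], "angular": [0, 0, 0.15]},
    {"gripper": 90, "offset": [-0.095, 0.018, 0], "angular": [0, 0, 0.3]},
    {"gripper": 90, "offset": [-0.142, 0.027, 0], "angular": [0, 0, 0.45]},
    {"gripper": 90, "offset": [-0.194, 0.036, -0.001], "angular": [0, 0, 0.596]},
    {"gripper": 90, "offset": [-0.194, 0.036, -0.001], "angular": [0, 0, 0.596]},
  ],
)

```text
t: 1.6
eef_pos: [0.4881, 0.1485, 0.3073]
tool_rot: [0.002, 0.74, 0.673, 0.0]
contact_force: [0.2, -0.7, -0.2]
gripper_width: 0.649
grasp_force: 0.0
```

Run:
```python
from h import *
c,y=LW
print(now()[0],bot.get_obs()["q"],bot.get_obs()["gripper_width"])
plan([over(c,y,0,.17),over(c,y,0,.107)],[1,1])
```

```text
[0.4881 0.1485 0.3073] [-0.8728  0.2125  0.529   1.9686 -0.1243  0.9911 -0.3796] 0.6492824915310174
[0.0047, -0.004, 0.0603] [0.0029, 0.0025, -0.0129]
[0.0, 0.0, 0.063] [0.0, 0.0, 0.0]
```

Emit:
drive_tool(
  deltas=[
    {"gripper": 90, "offset": [0.005, -0.004, 0.03], "angular": [0.003, 0.003, -0.013]},
    {"gripper": 90, "offset": [0.005, -0.004, 0.06], "angular": [0.003, 0.003, -0.013]},
    {"gripper": 90, "offset": [0.005, -0.004, 0.06], "angular": [0.003, 0.003, -0.013]},
  ],
)

```text
t: 1.9
eef_pos: [0.4795, 0.16, 0.2436]
tool_rot: [-0.003, 0.732, 0.682, -0.003]
contact_force: [0.4, -0.5, -0.6]
gripper_width: 0.647
grasp_force: 0.0
```

Run:
```python
from h import *
import cv2
c,y=LW
print(now()[0]); plan([over(c,y,0,.107)],[1])
S=optics.read_camera("scene");T=optics.read_camera("top")
a=cv2.resize(S[70:190,260:420],None,fx=5,fy=5)[:,:800][:300*2]
b=cv2.resize(T[190:290,210:310],None,fx=4,fy=4); a=cv2.resize(S[90:190,270:370],None,fx=4,fy=4)
cv2.imwrite("pics/g1.png",np.hstack([a,b]))
```

```text
[0.4795 0.16   0.2436]
[-0.006, 0.0062, 0.0596] [-0.0108, 0.002, 0.0172]
```

View pics/g1.png

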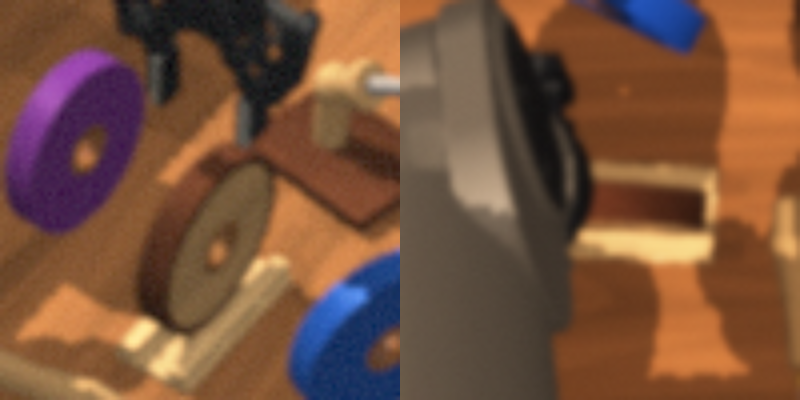

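The fingers straddle the wheel at about scene crop (160,95) and (248,130). The last reading wasn't settled, so I re-read before descending.

Run:
```python
from h import *
c,y=LW
print(now()[0]); plan([over(c,y,0,.107)],[1])
```

```text
[0.4817 0.1601 0.247 ]
[-0.0065, 0.0036, 0.063] [-0.0042, -0.0019, 0.0157]
```

Emit:
drive_tool(
  deltas=[
    {"gripper": 90, "offset": [-0.0065, 0.0035, 0.02], "angular": [-0.004, -0.002, 0.016]},
    {"gripper": 90, "offset": [-0.0065, 0.0035, 0.04], "angular": [-0.004, -0.002, 0.016]},
    {"gripper": 90, "offset": [-0.0065, 0.0035, 0.063], "angular": [-0.004, -0.002, 0.016]},
    {"gripper": 90, "offset": [-0.0065, 0.0035, 0.063], "angular": [-0.004, -0.002, 0.016]},
    {"gripper": 90, "offset": [-0.0065, 0.0035, 0.063], "angular": [-0.004, -0.002, 0.016]},
  ],
)

```text
t: 2.5
eef_pos: [0.4855, 0.1534, 0.1852]
tool_rot: [0.0, 0.737, 0.676, 0.001]
contact_force: [-0.1, -0.1, 0.3]
gripper_width: 0.646
grasp_force: 0.0
```

Run:
```python
from h import *
c,y=LW
print(now()[0]); plan([over(c,y,0,.107)],[1])
```

```text
[0.4855 0.1534 0.1852]
[0.0, -0.0008, 0.0012] [0.0025, -0.0019, -0.0016]
```

Position is good, so I close at moderate grip.

Emit:
drive_tool(
  deltas=[
    {"gripper": 200, "offset": [0, -0.001, 0.001], "angular": [0, 0, 0]},
    {"gripper": 200, "offset": [0, -0.001, 0.001], "angular": [0, 0, 0]},
    {"gripper": 255, "offset": [0, -0.001, 0.001], "angular": [0, 0, 0]},
    {"gripper": 255, "offset": [0, -0.001, 0.001], "angular": [0, 0, 0]},
    {"gripper": 255, "offset": [0, -0.001, 0.001], "angular": [0, 0, 0]},
  ],
  grip_force=60,
)

```text
t: 3.0
eef_pos: [0.4844, 0.1534, 0.1841]
tool_rot: [0.0, 0.737, 0.676, 0.002]
contact_force: [-2.2, -0.2, 6.7]
gripper_width: 0.248
grasp_force: 58.7
```

Emit:
drive_tool(
  deltas=[
    {"gripper": 255, "offset": [0, 0, 0], "angular": [0, 0, 0]},
    {"gripper": 255, "offset": [0, 0, -0.01], "angular": [0, 0, 0]},
    {"gripper": 255, "offset": [0, 0, -0.02], "angular": [0, 0, 0]},
    {"gripper": 255, "offset": [0, 0, -0.03], "angular": [0, 0, 0]},
    {"gripper": 255, "offset": [0, 0, -0.03], "angular": [0, 0, 0]},
  ],
)

```text
t: 3.5
eef_pos: [0.4846, 0.1533, 0.2146]
tool_rot: [0.0, 0.737, 0.676, 0.002]
contact_force: [0.5, 0.8, -2.8]
gripper_width: 0.247
grasp_force: 59.2
```

Run:
```python
from h import *
print(bot.get_obs())
```

```text
{'t': 3.5, 'q': array([-0.8277,  0.3411,  0.4854,  2.0628, -0.2243,  0.7832, -0.2924]), 'joint_vel': array([ 0.0063,  0.0218, -0.0111,  0.0167, -0.0151, -0.025 ,  0.013 ]), 'joint_torque': array([ -0.1402, -41.3132,   5.3548, -22.2616,   0.1198,   0.3154,
        -0.1112]), 'eef_pos': array([0.4846, 0.1533, 0.2146]), 'tool_rot': array([0.0003, 0.7367, 0.6762, 0.002 ]), 'contact_force': array([ 0.4575,  0.8286, -2.8413]), 'torque': array([ 0.0468, -0.0595, -0.0599]), 'grasp_force': 59.17322945664637, 'gripper_width': 0.24690773458691243}
```

Run:
```python
from h import *
p,R=now(); c,y=TP; d=ax(y,np.pi/6)
plan([(p+[0,0,.115],R),over(c+.14*d,y,np.pi/6,.107)],[1,4])
```

```text
[0.0003, 0.0004, -0.115] [0.0, 0.0, 0.0]
[-0.1245, 0.04, 0.0015] [-0.1653, 0.0119, -0.0474]
[-0.1259, 0.0349, 0.0052] [-0.1653, 0.0119, -0.0474]
[-0.1271, 0.0293, 0.0082] [-0.1653, 0.0119, -0.0474]
[-0.1282, 0.0233, 0.0104] [-0.1653, 0.0119, -0.0474]
```

Emit:
drive_tool(
  deltas=[
    {"gripper": 255, "offset": [0, 0, -0.025], "angular": [0, 0, 0]},
    {"gripper": 255, "offset": [0, 0, -0.05], "angular": [0, 0, 0]},
    {"gripper": 255, "offset": [0, 0, -0.075], "angular": [0, 0, 0]},
    {"gripper": 255, "offset": [0, 0, -0.1], "angular": [0, 0, 0]},
    {"gripper": 255, "offset": [0, 0, -0.115], "angular": [0, 0, 0]},
  ],
)

```text
t: 4.0
eef_pos: [0.484, 0.1529, 0.3297]
tool_rot: [0.0, 0.737, 0.676, 0.002]
contact_force: [0.3, 1.2, -2.2]
gripper_width: 0.248
grasp_force: 59.4
```

Emit:
drive_tool(
  deltas=[
    {"gripper": 255, "offset": [-0.025, 0.008, 0], "angular": [-0.033, 0.002, -0.009]},
    {"gripper": 255, "offset": [-0.05, 0.016, 0], "angular": [-0.066, 0.005, -0.019]},
    {"gripper": 255, "offset": [-0.075, 0.024, 0], "angular": [-0.099, 0.007, -0.028]},
    {"gripper": 255, "offset": [-0.1, 0.032, 0.001], "angular": [-0.132, 0.01, -0.038]},
    {"gripper": 255, "offset": [-0.1245, 0.04, 0.0015], "angular": [-0.165, 0.012, -0.047]},
  ],
)

```text
t: 4.5
eef_pos: [0.5126, 0.0243, 0.3261]
tool_rot: [0.045, 0.722, 0.688, 0.048]
contact_force: [-0.6, 0.5, -2.6]
gripper_width: 0.25
grasp_force: 59.4
```

Emit:
drive_tool(
  deltas=[
    {"gripper": 255, "offset": [-0.025, 0.007, 0.001], "angular": [-0.033, 0.002, -0.009]},
    {"gripper": 255, "offset": [-0.05, 0.014, 0.002], "angular": [-0.066, 0.005, -0.019]},
    {"gripper": 255, "offset": [-0.075, 0.021, 0.003], "angular": [-0.099, 0.007, -0.028]},
    {"gripper": 255, "offset": [-0.1, 0.028, 0.004], "angular": [-0.132, 0.01, -0.038]},
    {"gripper": 255, "offset": [-0.126, 0.035, 0.005], "angular": [-0.165, 0.012, -0.047]},
  ],
)

```text
t: 5.0
eef_pos: [0.5418, -0.1029, 0.3247]
tool_rot: [0.089, 0.705, 0.697, 0.095]
contact_force: [0.3, 0.4, -2.0]
gripper_width: 0.249
grasp_force: 59.4
```

Emit:
drive_tool(
  deltas=[
    {"gripper": 255, "offset": [-0.025, 0.006, 0.002], "angular": [-0.033, 0.002, -0.009]},
    {"gripper": 255, "offset": [-0.05, 0.012, 0.003], "angular": [-0.066, 0.005, -0.019]},
    {"gripper": 255, "offset": [-0.075, 0.018, 0.005], "angular": [-0.099, 0.007, -0.028]},
    {"gripper": 255, "offset": [-0.1, 0.024, 0.006], "angular": [-0.132, 0.01, -0.038]},
    {"gripper": 255, "offset": [-0.127, 0.029, 0.008], "angular": [-0.165, 0.012, -0.047]},
  ],
)

```text
t: 5.5
eef_pos: [0.5708, -0.2299, 0.323]
tool_rot: [0.133, 0.684, 0.703, 0.142]
contact_force: [0.9, 0.5, -2.8]
gripper_width: 0.247
grasp_force: 59.4
```

Run:
```python
from h import *
c,y=TP; d=ax(y,np.pi/6); o=bot.get_obs()
print(now()[0],o["q"],o["grasp_force"],o["t"])
plan([over(c+.14*d,y,np.pi/6,.107)],[1])
```

```text
[ 0.5708 -0.2299  0.323 ] [-0.1784  0.265   0.6261  1.9357 -0.5157  0.6926  0.783 ] 59.37537470832467 5.5
[-0.1274, 0.025, 0.0096] [-0.1692, 0.0124, -0.0465]
```

Emit:
drive_tool(
  deltas=[
    {"gripper": 255, "offset": [-0.035, 0.006, 0.003], "angular": [-0.042, 0.003, -0.012]},
    {"gripper": 255, "offset": [-0.07, 0.013, 0.005], "angular": [-0.084, 0.006, -0.024]},
    {"gripper": 255, "offset": [-0.105, 0.02, 0.008], "angular": [-0.127, 0.009, -0.035]},
    {"gripper": 255, "offset": [-0.1275, 0.0245, 0.0095], "angular": [-0.168, 0.012, -0.0465]},
    {"gripper": 255, "offset": [-0.1275, 0.0245, 0.0095], "angular": [-0.168, 0.012, -0.0465]},
  ],
)

```text
t: 6.0
eef_pos: [0.5988, -0.3609, 0.3223]
tool_rot: [0.178, 0.663, 0.703, 0.187]
contact_force: [-0.5, 0.1, -2.4]
gripper_width: 0.246
grasp_force: 59.4
```

Run:
```python
from h import *
import cv2
c,y=TP; d=ax(y,np.pi/6)
S=optics.read_camera("scene");T=optics.read_camera("top")
print(now()[0])
plan([over(c+.14*d,y,np.pi/6,.107),over(c+.085*d,y,np.pi/6,.107),over(c+.011*d,y,np.pi/6,.107)],[1,1,2])
print(proj("scene",c+.14*d),proj("scene",c+.151*d))
cv2.imwrite("pics/i1.png",np.hstack([cv2.resize(S[240:360,160:280],(480,480)),cv2.resize(T[130:250,440:520],(320,480))]))
```

```text
[ 0.5999 -0.3564  0.3221]
[-0.0001, 0.0014, 0.0002] [-0.0039, 0.001, -0.0029]
[-0.0, -0.055, 0.0] [0.0, 0.0, 0.0]
[0.0, -0.037, 0.0] [0.0, 0.0, 0.0]
[-0.0, -0.037, 0.0] [0.0, 0.0, 0.0]
[249.7414 319.8449] [254.5402 321.2876]
```

View pics/i1.png

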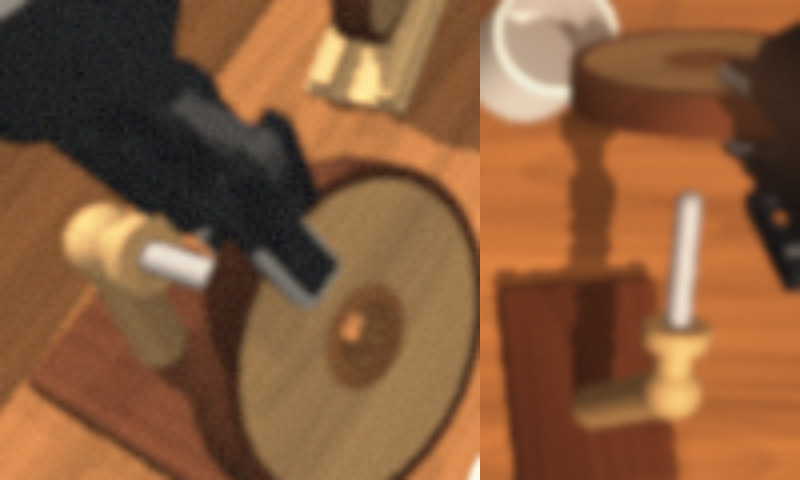

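The wheel is held just off the peg tip. The hole centre is at scene (251.5,323.8) against an expected (254.5,321.3), so I estimate the in-hand offset.

```bash
cat >> h.py <<'E'
def inhand(h,r,hole,sl,sr,tl=None,st=None,pose=None):
    "offset of wheel centre in tool frame from (0,0,h); pixel extents of the front face (scene) and of the rim's left end (top)"
    p,R=pose or now(); t=np.linspace(0,2*np.pi,181)
    ring=lambda o,s:[p+R.apply([o[0]+r*np.cos(a),o[1]+s,h+o[2]+r*np.sin(a)]) for a in t]
    def f(o):
        F=np.array([proj("scene",q) for q in ring(o,.011)]); e=[*(proj("scene",p+R.apply([o[0],o[1]+.011,h+o[2]]))-hole),F[:,0].min()-sl,F[:,0].max()-sr]
        if st: e.append(F[:,1].min()-st)
        if tl: e.append(min(proj("top",q)[0] for q in ring(o,.011)+ring(o,-.011))-tl)
        return np.array(e)
    s=least_squares(f,[0,0,0],x_scale=.01); return s.x,s.fun,f([0,0,0])
E
python3 - <<'E'
from h import *
for x in inhand(.107,.065,(251.5,323.8),219.5,278.8,463.8,284.5): print(x)
E
```

```text
[-0.0053 -0.006   0.0071]
[ 0.0861  1.9039 -2.6479  2.3751 -1.4824 -1.4218]
[ 2.2361 -2.8019 -0.5908  4.5687 -6.4386 -2.5932]
```

Run:
```python
from h import *
p,R=now(); f=lambda o:proj("scene",p+R.apply([o[0],.011,.107+o[1]]))
print(least_squares(lambda o:f(o)-(251.5,323.8),[0,0],x_scale=.01).x, f([0,0]), f([.01,0])-f([0,0]), f([0,.01])-f([0,0]))
c,y=TP;d=ax(y,np.pi/6)
for s in (0,.076,.151): print(proj("scene",c+s*d),proj("top",c+s*d))
```

```text
[-0.0054 -0.0008] [253.7361 320.9981] [ 3.555  -5.6013] [3.3486 3.5886]
[196.7928 303.9263] [490.034  211.3835]
[223.7988 312.0454] [492.6264 178.3606]
[254.5402 321.2876] [495.3504 143.6626]
```

The wheel sits about 5 mm toward −y in the hand. I shift by +5 mm in tool x, then slide on gently.

Emit:
drive_tool(
  deltas=[
    {"gripper": 255, "offset": [0.005, 0, 0], "angular": [-0.004, 0, -0.003]},
    {"gripper": 255, "offset": [0.005, -0.012, 0], "angular": [-0.004, 0, -0.003]},
    {"gripper": 255, "offset": [0.005, -0.024, 0], "angular": [-0.004, 0, -0.003]},
    {"gripper": 255, "offset": [0.005, -0.036, 0], "angular": [-0.004, 0, -0.003]},
    {"gripper": 255, "offset": [0.005, -0.046, 0], "angular": [-0.004, 0, -0.003]},
  ],
)

```text
t: 6.6
eef_pos: [0.5589, -0.3537, 0.2993]
tool_rot: [0.178, 0.66, 0.705, 0.189]
contact_force: [-0.2, -0.5, -2.3]
gripper_width: 0.248
grasp_force: 59.4
```

Emit:
drive_tool(
  deltas=[
    {"gripper": 255, "offset": [0, 0, 0], "angular": [0, 0, 0]},
    {"gripper": 255, "offset": [0, -0.01, 0], "angular": [0, 0, 0]},
    {"gripper": 255, "offset": [0, -0.015, 0], "angular": [0, 0, 0]},
    {"gripper": 255, "offset": [0, -0.015, 0], "angular": [0, 0, 0]},
  ],
)

```text
t: 7.0
eef_pos: [0.5467, -0.3549, 0.292]
tool_rot: [0.178, 0.66, 0.705, 0.189]
contact_force: [-0.8, -0.3, -2.7]
gripper_width: 0.251
grasp_force: 59.4
```

Run:
```python
from h import *
import cv2
S=optics.read_camera("scene");T=optics.read_camera("top")
c,y=TP; d=ax(y,np.pi/6); o=bot.get_obs(); print(o["contact_force"],o["torque"])
plan([over(c+.011*d,y,np.pi/6,.107)],[1])
cv2.imwrite("pics/i2.png",np.hstack([cv2.resize(S[240:360,160:280],(480,480)),cv2.resize(T[130:250,440:520],(320,480))]))
```

```text
[-0.3033 -0.0328 -2.6973] [-0.0511  0.8548 -0.022 ]
[-0.0052, -0.0679, 0.0005] [0.0029, 0.0017, 0.0018]
```

View pics/i2.png

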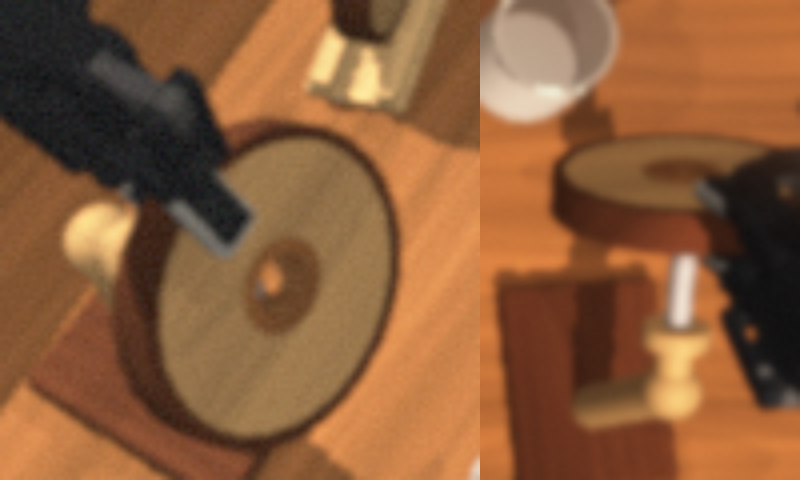

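The silver peg tip shows inside the hole at scene crop (260,290), left of the see-through centre (270,280). The earlier 5 mm offset was the arm still settling, so I undo it and slide on.

Emit:
drive_tool(
  deltas=[
    {"gripper": 255, "offset": [-0.0045, 0, 0], "angular": [0.002, 0, 0]},
    {"gripper": 255, "offset": [-0.0045, 0, 0], "angular": [0.002, 0, 0]},
    {"gripper": 255, "offset": [-0.0045, -0.01, 0], "angular": [0.002, 0, 0]},
    {"gripper": 255, "offset": [-0.0045, -0.02, 0], "angular": [0.002, 0, 0]},
    {"gripper": 255, "offset": [-0.0045, -0.02, 0], "angular": [0.002, 0, 0]},
  ],
)

```text
t: 7.6
eef_pos: [0.5283, -0.3606, 0.2812]
tool_rot: [0.177, 0.661, 0.705, 0.188]
contact_force: [-0.5, -1.0, -2.5]
gripper_width: 0.245
grasp_force: 59.4
```

Emit:
drive_tool(
  deltas=[
    {"gripper": 255, "offset": [0, -0.01, 0], "angular": [0, 0, 0]},
    {"gripper": 255, "offset": [0, -0.02, 0], "angular": [0, 0, 0]},
    {"gripper": 255, "offset": [0, -0.03, 0], "angular": [0, 0, 0]},
    {"gripper": 255, "offset": [0, -0.03, 0], "angular": [0, 0, 0]},
    {"gripper": 255, "offset": [0, -0.03, 0], "angular": [0, 0, 0]},
  ],
)

```text
t: 8.1
eef_pos: [0.5045, -0.3622, 0.2675]
tool_rot: [0.178, 0.66, 0.705, 0.189]
contact_force: [0.7, -0.8, -2.5]
gripper_width: 0.247
grasp_force: 59.4
```

Run:
```python
from h import *
c,y=TP; d=ax(y,np.pi/6); o=bot.get_obs(); print(o["contact_force"],o["torque"])
plan([over(c+.011*d,y,np.pi/6,.107)],[1])
```

```text
[ 0.7121 -0.7582 -2.5045] [-0.0866  0.8064  0.0675]
[-0.0006, -0.0175, 0.0006] [0.0006, 0.0018, 0.001]
```

Free sliding. Next, push the last part until contact with the collar.

Emit:
drive_tool(
  deltas=[
    {"gripper": 255, "offset": [0, -0.006, 0], "angular": [0, 0, 0]},
    {"gripper": 255, "offset": [0, -0.012, 0], "angular": [0, 0, 0]},
    {"gripper": 255, "offset": [0, -0.015, 0], "angular": [0, 0, 0]},
    {"gripper": 255, "offset": [0, -0.015, 0], "angular": [0, 0, 0]},
  ],
)

```text
t: 8.5
eef_pos: [0.4911, -0.363, 0.2596]
tool_rot: [0.177, 0.66, 0.705, 0.188]
contact_force: [1.2, -0.8, -2.6]
gripper_width: 0.249
grasp_force: 59.4
```

Emit:
drive_tool(
  deltas=[
    {"gripper": 255, "offset": [0, -0.002, 0], "angular": [0, 0, 0]},
    {"gripper": 255, "offset": [0, -0.003, 0], "angular": [0, 0, 0]},
    {"gripper": 255, "offset": [0, -0.003, 0], "angular": [0, 0, 0]},
  ],
)

```text
t: 8.8
eef_pos: [0.4902, -0.363, 0.2592]
tool_rot: [0.178, 0.659, 0.706, 0.189]
contact_force: [3.9, 0.3, -1.9]
gripper_width: 0.243
grasp_force: 59.2
```

Collar contact at about 4 N. I lower the wheel onto the peg, open, settle and retreat.

Emit:
drive_tool(
  deltas=[
    {"gripper": 255, "offset": [0, 0, 0.002], "angular": [0, 0, 0]},
    {"gripper": 255, "offset": [0, 0, 0.004], "angular": [0, 0, 0]},
    {"gripper": 255, "offset": [0, 0, 0.005], "angular": [0, 0, 0]},
    {"gripper": 255, "offset": [0, 0, 0.005], "angular": [0, 0, 0]},
    {"gripper": 255, "offset": [0, 0, 0.005], "angular": [0, 0, 0]},
  ],
)

```text
t: 9.3
eef_pos: [0.4926, -0.3632, 0.2549]
tool_rot: [0.179, 0.659, 0.705, 0.189]
contact_force: [5.5, -0.6, 3.4]
gripper_width: 0.249
grasp_force: 59.6
```

Emit:
drive_tool(
  deltas=[
    {"gripper": 190, "offset": [0, 0, 0], "angular": [0, 0, 0]},
    {"gripper": 150, "offset": [0, 0, 0], "angular": [0, 0, 0]},
    {"gripper": 110, "offset": [0, 0, 0], "angular": [0, 0, 0]},
    {"gripper": 110, "offset": [0, 0, 0], "angular": [0, 0, 0]},
    {"gripper": 110, "offset": [0, 0, 0], "angular": [0, 0, 0]},
  ],
)

```text
t: 9.8
eef_pos: [0.4911, -0.3629, 0.2537]
tool_rot: [0.177, 0.66, 0.706, 0.188]
contact_force: [0.3, 0.2, 0.1]
gripper_width: 0.572
grasp_force: 0.0
```

Emit:
drive_tool(
  deltas=[
    {"gripper": 110, "offset": [0, 0, -0.02], "angular": [0, 0, 0]},
    {"gripper": 110, "offset": [0, 0, -0.045], "angular": [0, 0, 0]},
    {"gripper": 110, "offset": [0, 0, -0.08], "angular": [0, 0, 0]},
    {"gripper": 110, "offset": [0, 0, -0.08], "angular": [0, 0, 0]},
    {"gripper": 110, "offset": [0, 0, -0.08], "angular": [0, 0, 0]},
  ],
)

```text
t: 10.3
eef_pos: [0.4516, -0.3656, 0.324]
tool_rot: [0.178, 0.66, 0.705, 0.189]
contact_force: [0.1, 0.6, 0.2]
gripper_width: 0.563
grasp_force: 0.0
```

Run:
```python
from h import *
import cv2
print(now()[0],bot.get_obs()["q"])
S=optics.read_camera("scene");T=optics.read_camera("top")
cv2.imwrite("pics/r1.png",np.hstack([cv2.resize(S[240:360,130:250],(480,480)),cv2.resize(T[150:270,440:520],(320,480))]))
c,y=SW
plan([over(c,y,0,.23),over(c,y,0,.09+.007)],[2,1])
```

```text
[ 0.4516 -0.3656  0.324 ] [ 0.2707  0.2067  0.5309  2.0205 -0.7806  0.724   1.3837]
[0.115, 0.0093, 0.0235] [0.3315, 0.038, -0.14]
[0.1122, 0.0279, 0.022] [0.3315, 0.038, -0.14]
[0.0, 0.0, 0.133] [0.0, 0.0, 0.0]
```

View pics/r1.png

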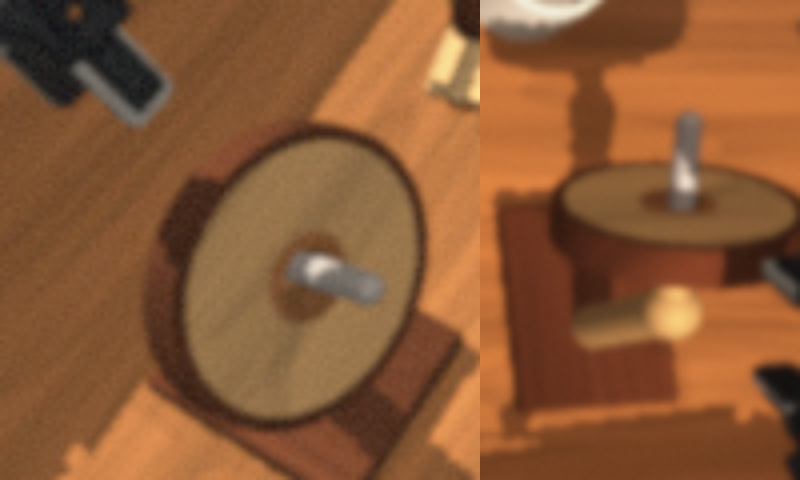

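The large wheel hangs home on the tall peg: in the scene crop the peg protrudes from the face at (300–380, 265–290), and the collar is hidden behind the wheel. Next, the small wheel.

Emit:
drive_tool(
  deltas=[
    {"gripper": 90, "offset": [0.03, 0.002, 0.0], "angular": [0.08, 0.01, -0.035]},
    {"gripper": 90, "offset": [0.06, 0.004, 0.01], "angular": [0.16, 0.02, -0.07]},
    {"gripper": 90, "offset": [0.09, 0.007, 0.018], "angular": [0.25, 0.03, -0.1]},
    {"gripper": 90, "offset": [0.115, 0.009, 0.0235], "angular": [0.331, 0.038, -0.14]},
  ],
)

```text
t: 10.8
eef_pos: [0.4638, -0.2472, 0.3059]
tool_rot: [0.088, 0.634, 0.763, 0.094]
contact_force: [0.4, 0.2, -0.2]
gripper_width: 0.645
grasp_force: 0.0
```

Emit:
drive_tool(
  deltas=[
    {"gripper": 90, "offset": [0.04, 0.01, 0.007], "angular": [0.11, 0.013, -0.05]},
    {"gripper": 90, "offset": [0.08, 0.02, 0.015], "angular": [0.22, 0.026, -0.1]},
    {"gripper": 90, "offset": [0.112, 0.028, 0.022], "angular": [0.331, 0.038, -0.14]},
    {"gripper": 90, "offset": [0.112, 0.028, 0.022], "angular": [0.331, 0.038, -0.14]},
    {"gripper": 90, "offset": [0.112, 0.028, 0.022], "angular": [0.331, 0.038, -0.14]},
  ],
)

```text
t: 11.3
eef_pos: [0.4762, -0.1322, 0.2903]
tool_rot: [0.0, 0.595, 0.803, -0.0]
contact_force: [-0.2, -0.1, 0.0]
gripper_width: 0.647
grasp_force: 0.0
```

Emit:
drive_tool(
  deltas=[
    {"gripper": 90, "offset": [0, 0, 0.03], "angular": [0, 0, 0]},
    {"gripper": 90, "offset": [0, 0, 0.06], "angular": [0, 0, 0]},
    {"gripper": 90, "offset": [0, 0, 0.06], "angular": [0, 0, 0]},
    {"gripper": 90, "offset": [0, 0, 0.06], "angular": [0, 0, 0]},
  ],
)

```text
t: 11.7
eef_pos: [0.4754, -0.1349, 0.2317]
tool_rot: [0.001, 0.598, 0.802, -0.0]
contact_force: [0.7, 0.6, 0.5]
gripper_width: 0.647
grasp_force: 0.0
```

Run:
```python
from h import *
c,y=SW
print(now()[0]); plan([over(c,y,0,.097)],[1])
```

```text
[ 0.4754 -0.1349  0.2317]
[0.0022, 0.0011, 0.0736] [0.0003, 0.0016, -0.0044]
```

Emit:
drive_tool(
  deltas=[
    {"gripper": 90, "offset": [0.0015, 0.001, 0.025], "angular": [0, 0, -0.004]},
    {"gripper": 90, "offset": [0.0015, 0.001, 0.05], "angular": [0, 0, -0.004]},
    {"gripper": 90, "offset": [0.0015, 0.001, 0.0735], "angular": [0, 0, -0.004]},
    {"gripper": 90, "offset": [0.0015, 0.001, 0.0735], "angular": [0, 0, -0.004]},
    {"gripper": 90, "offset": [0.0015, 0.001, 0.0735], "angular": [0, 0, -0.004]},
  ],
)

```text
t: 12.2
eef_pos: [0.4774, -0.1327, 0.1594]
tool_rot: [0.002, 0.596, 0.803, 0.001]
contact_force: [0.3, 0.9, 0.1]
gripper_width: 0.648
grasp_force: 0.0
```

Emit:
drive_tool(
  deltas=[
    {"gripper": 200, "offset": [0, 0, 0], "angular": [0, 0, 0]},
    {"gripper": 200, "offset": [0, 0, 0], "angular": [0, 0, 0]},
    {"gripper": 255, "offset": [0, 0, 0], "angular": [0, 0, 0]},
    {"gripper": 255, "offset": [0, 0, 0], "angular": [0, 0, 0]},
    {"gripper": 255, "offset": [0, 0, 0], "angular": [0, 0, 0]},
  ],
)

```text
t: 12.7
eef_pos: [0.4774, -0.1323, 0.1594]
tool_rot: [0.002, 0.595, 0.803, 0.001]
contact_force: [-1.5, 0.4, 7.6]
gripper_width: 0.246
grasp_force: 58.5
```

Run:
```python
from h import *
o=bot.get_obs(); print(o["eef_pos"],o["contact_force"],o["torque"],o["q"])
p,R=now(); c,y=LP; d=ax(y,np.pi/6)
h=.097; print("grasp height err",p[2]-.158)
plan([(p+[0,0,.17],R),over(c+.14*d+[0,0,.07],y,np.pi/6,h),over(c+.14*d,y,np.pi/6,h)],[1,4,1])
```

```text
[ 0.4774 -0.1323  0.1594] [-1.5147  0.4317  7.6014] [0.0488 0.3417 0.053 ] [-0.1816  0.4085  0.3993  2.1251 -0.2583  0.6491  0.6897]
grasp height err 0.00144261716077701
[-0.0003, 0.0006, -0.17] [0.0, 0.0, 0.0]
[0.1012, 0.0573, 0.0051] [-0.161, -0.046, 0.1726]
[0.1083, 0.0423, 0.0076] [-0.161, -0.046, 0.1726]
[0.1132, 0.0262, 0.008] [-0.161, -0.046, 0.1726]
[0.1159, 0.0097, 0.0061] [-0.161, -0.046, 0.1726]
[0.0, -0.035, 0.0606] [0.0, 0.0, 0.0]
```

Emit:
drive_tool(
  deltas=[
    {"gripper": 255, "offset": [0, 0, -0.01], "angular": [0, 0, 0]},
    {"gripper": 255, "offset": [0, 0, -0.045], "angular": [0, 0, 0]},
    {"gripper": 255, "offset": [0, 0, -0.085], "angular": [0, 0, 0]},
    {"gripper": 255, "offset": [0, 0, -0.13], "angular": [0, 0, 0]},
    {"gripper": 255, "offset": [0, 0, -0.17], "angular": [0, 0, 0]},
  ],
)

```text
t: 13.2
eef_pos: [0.4759, -0.1322, 0.3309]
tool_rot: [0.001, 0.596, 0.803, 0.0]
contact_force: [0.6, -0.2, -0.8]
gripper_width: 0.245
grasp_force: 58.8
```

Emit:
drive_tool(
  deltas=[
    {"gripper": 255, "offset": [0.02, 0.011, 0.001], "angular": [-0.032, -0.009, 0.034]},
    {"gripper": 255, "offset": [0.04, 0.023, 0.002], "angular": [-0.064, -0.018, 0.069]},
    {"gripper": 255, "offset": [0.06, 0.034, 0.003], "angular": [-0.096, -0.027, 0.103]},
    {"gripper": 255, "offset": [0.08, 0.046, 0.004], "angular": [-0.128, -0.036, 0.138]},
    {"gripper": 255, "offset": [0.101, 0.057, 0.005], "angular": [-0.161, -0.046, 0.1725]},
  ],
)

```text
t: 13.7
eef_pos: [0.5014, -0.0181, 0.3238]
tool_rot: [0.054, 0.648, 0.759, 0.041]
contact_force: [-0.5, 0.6, -1.4]
gripper_width: 0.243
grasp_force: 59.0
```

Emit:
drive_tool(
  deltas=[
    {"gripper": 255, "offset": [0.022, 0.008, 0.001], "angular": [-0.032, -0.009, 0.034]},
    {"gripper": 255, "offset": [0.044, 0.017, 0.003], "angular": [-0.064, -0.018, 0.069]},
    {"gripper": 255, "offset": [0.066, 0.025, 0.004], "angular": [-0.096, -0.027, 0.103]},
    {"gripper": 255, "offset": [0.088, 0.034, 0.006], "angular": [-0.128, -0.036, 0.138]},
    {"gripper": 255, "offset": [0.108, 0.042, 0.0075], "angular": [-0.161, -0.046, 0.1725]},
  ],
)

```text
t: 14.2
eef_pos: [0.5265, 0.0955, 0.3187]
tool_rot: [0.105, 0.693, 0.708, 0.081]
contact_force: [0.0, -1.2, -1.0]
gripper_width: 0.245
grasp_force: 58.9
```

Emit:
drive_tool(
  deltas=[
    {"gripper": 255, "offset": [0.022, 0.005, 0.002], "angular": [-0.032, -0.009, 0.034]},
    {"gripper": 255, "offset": [0.044, 0.01, 0.003], "angular": [-0.064, -0.018, 0.069]},
    {"gripper": 255, "offset": [0.066, 0.016, 0.005], "angular": [-0.096, -0.027, 0.103]},
    {"gripper": 255, "offset": [0.09, 0.021, 0.006], "angular": [-0.128, -0.036, 0.138]},
    {"gripper": 255, "offset": [0.113, 0.026, 0.008], "angular": [-0.161, -0.046, 0.1725]},
  ],
)

```text
t: 14.7
eef_pos: [0.5518, 0.2086, 0.3136]
tool_rot: [0.156, 0.733, 0.651, 0.12]
contact_force: [-0.2, -1.2, -1.0]
gripper_width: 0.244
grasp_force: 58.9
```

Emit:
drive_tool(
  deltas=[
    {"gripper": 255, "offset": [0.03, 0.002, 0.002], "angular": [-0.04, -0.011, 0.043]},
    {"gripper": 255, "offset": [0.06, 0.005, 0.003], "angular": [-0.08, -0.023, 0.086]},
    {"gripper": 255, "offset": [0.09, 0.008, 0.005], "angular": [-0.12, -0.035, 0.13]},
    {"gripper": 255, "offset": [0.116, 0.01, 0.006], "angular": [-0.161, -0.046, 0.1725]},
    {"gripper": 255, "offset": [0.116, 0.01, 0.006], "angular": [-0.161, -0.046, 0.1725]},
  ],
)

```text
t: 15.2
eef_pos: [0.576, 0.3274, 0.3076]
tool_rot: [0.204, 0.764, 0.591, 0.158]
contact_force: [-0.4, -0.0, -1.8]
gripper_width: 0.243
grasp_force: 58.9
```

Emit:
drive_tool(
  deltas=[
    {"gripper": 255, "offset": [0, 0, 0], "angular": [0, 0, 0]},
    {"gripper": 255, "offset": [0, 0, 0], "angular": [0, 0, 0]},
  ],
)

```text
t: 15.4
eef_pos: [0.5775, 0.32, 0.3082]
tool_rot: [0.205, 0.766, 0.588, 0.156]
contact_force: [-0.1, -0.5, -0.7]
gripper_width: 0.241
grasp_force: 58.9
```

Run:
```python
from h import *
c,y=LP; d=ax(y,np.pi/6); h=.0985
print(now()[0],bot.get_obs()["q"])
plan([over(c+.14*d,y,np.pi/6,h),over(c+.085*d,y,np.pi/6,h)],[1,1])
```

```text
[0.5775 0.32   0.3082] [-1.0862  0.3614  0.4043  1.8504  0.4541  0.7104 -1.2978]
[0.0023, -0.0336, 0.059] [-0.0028, 0.0024, -0.0008]
[0.0, -0.055, -0.0] [0.0, 0.0, 0.0]
```

Emit:
drive_tool(
  deltas=[
    {"gripper": 255, "offset": [0.002, -0.011, 0.02], "angular": [-0.003, 0.002, 0]},
    {"gripper": 255, "offset": [0.002, -0.022, 0.04], "angular": [-0.003, 0.002, 0]},
    {"gripper": 255, "offset": [0.002, -0.0335, 0.059], "angular": [-0.003, 0.002, 0]},
    {"gripper": 255, "offset": [0.002, -0.0335, 0.059], "angular": [-0.003, 0.002, 0]},
    {"gripper": 255, "offset": [0.002, -0.0335, 0.059], "angular": [-0.003, 0.002, 0]},
  ],
)

```text
t: 15.9
eef_pos: [0.5787, 0.3222, 0.2406]
tool_rot: [0.205, 0.766, 0.589, 0.158]
contact_force: [-0.8, -0.5, -0.3]
gripper_width: 0.244
grasp_force: 58.8
```

Emit:
drive_tool(
  deltas=[
    {"gripper": 255, "offset": [0, -0.015, 0], "angular": [0, 0, 0]},
    {"gripper": 255, "offset": [0, -0.03, 0], "angular": [0, 0, 0]},
    {"gripper": 255, "offset": [0, -0.035, 0], "angular": [0, 0, 0]},
    {"gripper": 255, "offset": [0, -0.035, 0], "angular": [0, 0, 0]},
    {"gripper": 255, "offset": [0, -0.035, 0], "angular": [0, 0, 0]},
  ],
)

```text
t: 16.4
eef_pos: [0.5499, 0.331, 0.2237]
tool_rot: [0.205, 0.766, 0.589, 0.159]
contact_force: [0.5, -1.0, -0.8]
gripper_width: 0.244
grasp_force: 58.9
```

Run:
```python
from h import *
import cv2
c,y=LP; d=ax(y,np.pi/6); h=.0985
S=optics.read_camera("scene");p,R=now()
plan([over(c+.105*d,y,np.pi/6,h),over(c+.011*d,y,np.pi/6,h)],[1,3])
w=p+R.apply([0,0,h])
print(proj("scene",w),proj("scene",w+R.apply([0,.011,0])),proj("scene",c+.076*d),proj("scene",c+.105*d),bot.get_obs()["contact_force"])
cv2.imwrite("pics/i3.png",cv2.resize(S[70:160,330:450],(800,600),interpolation=cv2.INTER_CUBIC))
```

```text
[-0.0012, -0.0009, 0.0003] [0.0016, -0.0023, -0.0008]
[0.0, -0.0313, 0.0] [0.0, 0.0, 0.0]
[-0.0, -0.0313, 0.0] [0.0, 0.0, 0.0]
[0.0, -0.0313, 0.0] [0.0, 0.0, 0.0]
[390.2365 111.4758] [393.3355 111.5688] [381.7205 111.5594] [389.6546 111.814 ] [ 0.2293  0.2827 -1.0617]
```

View pics/i3.png

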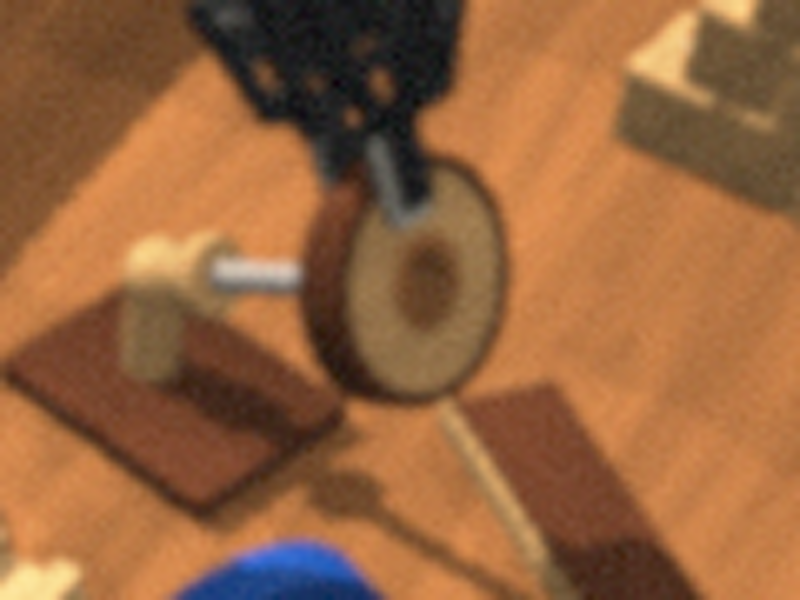

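The small wheel is just off the tip. Its hub is at crop (428,283) and the peg line extrapolates to (428,282), so it's aligned. Slide it on.

Emit:
drive_tool(
  deltas=[
    {"gripper": 255, "offset": [-0.001, -0.01, 0], "angular": [0, 0, 0]},
    {"gripper": 255, "offset": [-0.001, -0.02, 0], "angular": [0, 0, 0]},
    {"gripper": 255, "offset": [-0.001, -0.03, 0], "angular": [0, 0, 0]},
    {"gripper": 255, "offset": [-0.001, -0.036, 0], "angular": [0, 0, 0]},
    {"gripper": 255, "offset": [-0.001, -0.036, 0], "angular": [0, 0, 0]},
  ],
)

```text
t: 16.95
eef_pos: [0.5172, 0.3388, 0.2035]
tool_rot: [0.205, 0.765, 0.59, 0.158]
contact_force: [0.4, -0.4, -1.0]
gripper_width: 0.243
grasp_force: 58.9
```

Emit:
drive_tool(
  deltas=[
    {"gripper": 255, "offset": [0, -0.01, 0], "angular": [0, 0, 0]},
    {"gripper": 255, "offset": [0, -0.02, 0], "angular": [0, 0, 0]},
    {"gripper": 255, "offset": [0, -0.03, 0], "angular": [0, 0, 0]},
    {"gripper": 255, "offset": [0, -0.035, 0], "angular": [0, 0, 0]},
    {"gripper": 255, "offset": [0, -0.035, 0], "angular": [0, 0, 0]},
  ],
)

```text
t: 17.45
eef_pos: [0.4882, 0.3464, 0.1862]
tool_rot: [0.205, 0.765, 0.59, 0.158]
contact_force: [0.8, -1.0, -0.8]
gripper_width: 0.245
grasp_force: 59.0
```

Run:
```python
from h import *
c,y=LP; d=ax(y,np.pi/6); h=.0985
plan([over(c+.011*d,y,np.pi/6,h)],[1]); print(bot.get_obs()["contact_force"],bot.get_obs()["torque"])
```

```text
[-0.0002, -0.0211, -0.0001] [-0.0005, -0.0012, 0.0033]
[ 0.7752 -0.9555 -0.7964] [ 0.1992  0.5896 -0.0021]
```

Emit:
drive_tool(
  deltas=[
    {"gripper": 255, "offset": [0, -0.008, 0], "angular": [0, 0, 0]},
    {"gripper": 255, "offset": [0, -0.015, 0], "angular": [0, 0, 0]},
    {"gripper": 255, "offset": [0, -0.019, 0], "angular": [0, 0, 0]},
    {"gripper": 255, "offset": [0, -0.019, 0], "angular": [0, 0, 0]},
  ],
)

```text
t: 17.85
eef_pos: [0.4727, 0.3503, 0.177]
tool_rot: [0.205, 0.765, 0.589, 0.158]
contact_force: [1.1, -0.0, -1.9]
gripper_width: 0.245
grasp_force: 58.9
```

Emit:
drive_tool(
  deltas=[
    {"gripper": 255, "offset": [0, -0.002, 0], "angular": [0, 0, 0]},
    {"gripper": 255, "offset": [0, -0.003, 0], "angular": [0, 0, 0]},
    {"gripper": 255, "offset": [0, -0.003, 0], "angular": [0, 0, 0]},
  ],
)

```text
t: 18.15
eef_pos: [0.4718, 0.3505, 0.1765]
tool_rot: [0.205, 0.766, 0.589, 0.159]
contact_force: [2.9, -0.8, 2.3]
gripper_width: 0.24
grasp_force: 58.8
```

Emit:
drive_tool(
  deltas=[
    {"gripper": 255, "offset": [0, -0.0015, 0.001], "angular": [0, 0, 0]},
    {"gripper": 255, "offset": [0, -0.0015, 0.003], "angular": [0, 0, 0]},
    {"gripper": 255, "offset": [0, -0.0015, 0.0035], "angular": [0, 0, 0]},
    {"gripper": 255, "offset": [0, -0.0015, 0.0035], "angular": [0, 0, 0]},
  ],
)

```text
t: 18.55
eef_pos: [0.4732, 0.3505, 0.1735]
tool_rot: [0.206, 0.766, 0.588, 0.159]
contact_force: [4.6, -1.4, 6.0]
gripper_width: 0.244
grasp_force: 59.4
```

Emit:
drive_tool(
  deltas=[
    {"gripper": 190, "offset": [0, 0, 0], "angular": [0, 0, 0]},
    {"gripper": 150, "offset": [0, 0, 0], "angular": [0, 0, 0]},
    {"gripper": 110, "offset": [0, 0, 0], "angular": [0, 0, 0]},
    {"gripper": 110, "offset": [0, 0, 0], "angular": [0, 0, 0]},
    {"gripper": 110, "offset": [0, 0, 0], "angular": [0, 0, 0]},
  ],
)

```text
t: 19.05
eef_pos: [0.4708, 0.3508, 0.1717]
tool_rot: [0.205, 0.765, 0.589, 0.158]
contact_force: [-0.7, -0.3, -0.5]
gripper_width: 0.57
grasp_force: 0.0
```

Emit:
drive_tool(
  deltas=[
    {"gripper": 110, "offset": [0, 0, -0.02], "angular": [0, 0, 0]},
    {"gripper": 110, "offset": [0, 0, -0.05], "angular": [0, 0, 0]},
    {"gripper": 110, "offset": [0, 0, -0.1], "angular": [0, 0, 0]},
    {"gripper": 110, "offset": [0, 0, -0.12], "angular": [0, 0, 0]},
    {"gripper": 110, "offset": [0, 0, -0.12], "angular": [0, 0, 0]},
  ],
)

```text
t: 19.55
eef_pos: [0.4125, 0.368, 0.2784]
tool_rot: [0.203, 0.765, 0.59, 0.16]
contact_force: [-0.2, 0.3, 0.2]
gripper_width: 0.571
grasp_force: 0.0
```

Run:
```python
from h import *
import cv2
S=optics.read_camera("scene");T=optics.read_camera("top")
a=np.hstack([cv2.resize(S[70:160,310:430],(400,300)),cv2.resize(T[190:280,130:250],(400,300))])
b=np.hstack([cv2.resize(S,(400,250)),cv2.resize(T,(400,250))])
cv2.imwrite("pics/f.png",np.vstack([a,b]))
```

```text
(no output)
```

View pics/f.png

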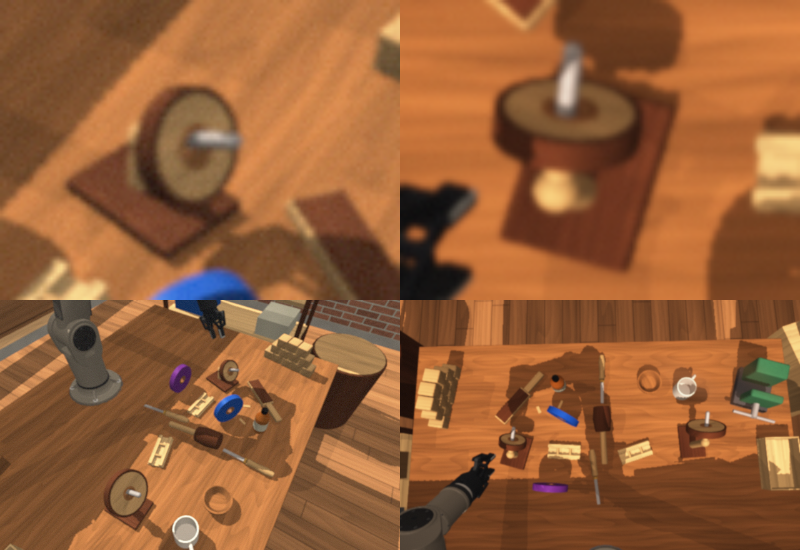

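Both wheels hang fully home: the small one in the top-left crop at (190,145), and the large one in the overview at (128,493). The other things are where they were and the gripper is clear, so I hand in.

```bash
python3 -c "
from station import bot
print(bot.hand_in())"
```

```text
the job is handed in; nothing more can be done
None
```

The larger wheel now hangs on the tall stand and the smaller on the low stand, both pushed home against their collars; nothing fell, nothing else on the bench appears moved, and the job is handed in at about 20 s of the 67 s allowed.

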